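# Back off the bar feeder by one notch

### The job

The steel bar in the bench feeder has been fed one notch too far. With a fingertip, lift the red pawl off the toothed wheel and tip it over onto its rest, push a yellow peg to turn the wheel backward (its top moves toward the pawl) by one notch, then tip the pawl back so it drops fully into the next notch and locks the wheel. Push gently, do not grip any part of the feeder, and leave the hammer, tin and hardy chisel as they stand.

Things in the scene. Friction and masses are not known exactly. Their poses are not given: they have to be found in the camera images.
- feeder: Green bar feeder fixed to the bench. Base plate 130 (x) x 340 (y) x 12 mm; origin on the bench below the wheel's centre, z up. Wheel and pawl are on its +x side and turn in its y-z plane; the pegs to push stick out along +x. Seen from +x (y to the right) the pawl is at the wheel's upper right. Pawl rest: green post at y = 117, 128 mm high, x below 0. The wheel (170 mm) is the highest part.
- axle (a point): Centre of the steel ratchet wheel, 105 mm above the bench (feeder x = 0). Wheel 14 mm thick, radius 65 mm over the tooth tips, 53 mm at the notches; 9 teeth, one notch is 40 degrees (0.698 rad). Three yellow round pegs, 10 mm in diameter, on a circle of 40 mm radius, 120 degrees apart, stick out along +x from feeder x = 7 to 57 mm.
- peg_end (a point): Centre of the free end (feeder x = 57 mm) of the yellow peg that stands uppermost at the start, close to the top of its circle, before it is pushed. It moves with the wheel, about 28 mm for one notch, in the feeder's +y direction when the wheel turns backward.
- pawl_hinge (a point): Hinge of the red pawl (feeder x = 0), 90 mm to the +y side of the axle and 9 mm below it; its axis is along the feeder's x. The pawl is a bar 14 mm wide and 12 mm thick; its nose is 70 mm from the hinge.
- pawl_peg_end (a point): Centre of the free end (feeder x = 56 mm) of the red peg on the pawl, 10 mm in diameter, 50 mm from the hinge, sticking out along +x from feeder x = 6 mm. Push or lift it to swing the pawl; it is polished (friction about 0.3), so a fingertip slides on it.
- pawl (a joint): Pawl angle, rad. 0: nose fully down in a notch, the bar leaning at 45 degrees toward the wheel (-y and up from its hinge), its peg 60 degrees above level. Grows as the nose swings up and over to +y; 1.15 is on its rest, the peg then 54 degrees above level on the +y side. It balances near 0.7, swings freely (about 1 N at the peg) and falls by its weight to the side it leans to.
- wheel (a joint): Wheel angle, rad, grows backward (seen from feeder +x: clockwise, top going to +y, toward the pawl). Starts at -0.17 to -0.05; while the pawl is down a tooth stops it near 0. The pawl drops fully into the next notch with the wheel at about 0.43 to 0.70; short of that it stops on a tooth's slope, beyond on a tip. Takes about 3 N at a peg, stays where left.
- bar (a joint): How far the bar has been drawn back, m (feeder -y); geared to the wheel, 0.04 m per rad of the wheel (28 mm per notch).
- hammer: Hammer lying on the bench beyond the feeder, 260 mm long. Bystander, do not move it.
- tin: Closed copper-coloured tin with a steel lid, 66 mm wide and 85 mm high, standing on the bench. Bystander, do not move it.
- hardy: Steel hardy chisel, 45 x 40 mm and 72 mm high, standing on its square shank; origin under its foot. Bystander, do not move it.

How it is judged (in metres and radians):
On the way, in this order (a step that is already met when the one before it is completed fails the run):
1. the pawl is lifted off the wheel and lies back over on its rest, before the wheel is turned (value of joint pawl above 0.95 rad and value of joint wheel below 0.25 rad), for 0.2 s.
2. with the pawl back, the wheel is pushed backward about one notch (value of joint pawl above 0.9 rad and value of joint wheel above 0.35 rad), for 0.2 s.
At the end, for the whole second after the job is handed in: The pawl is fully down (within 0.08 rad) in the next notch: the wheel stands between 0.40 and 0.76 rad, the bar is 15.5 to 32 mm back, and both wheel and pawl are at rest (value of joint pawl below 0.08 rad and value of joint wheel between 0.4 and 0.76 rad and value of joint bar between 0.0155 and 0.032 m and velocity of joint wheel between -0.05 and 0.05 rad/s and velocity of joint pawl between -0.05 and 0.05 rad/s); the robot touches nothing.
It fails at once if the wheel is run back about two notches (value of joint wheel above 1.15 rad).
It fails at once if the wheel is pushed forward a notch (value of joint wheel below -0.55 rad).
It fails at once if part of the feeder is gripped or pushed hard (over 40 N from the fingers) (contact force between the fingers and feeder above 40 N).
It fails at once if the hammer, tin or hardy chisel is moved more than 20 mm, lifted or tipped (distance of any of hammer, tin, hardy from where it was at the start of the episode above 0.02 m or angle between any of tin, hardy's own z axis and vertical above 0.3 rad).
It also fails if it takes over 64 s, if anything falls off the work surface, if the arm or the gripper's body presses on something with over 40 N, if the wrist force passes 120 N, or if a joint passes its speed limit or range.

### The arm

A 6-joint arm with a two-finger parallel gripper is mounted at the origin on the work surface. World frame = base frame: x ahead of the robot, y to its left, z up, the work surface at z = 0. Lengths are in mm, angles in rad, forces in N, time in s.
With the tool pointing down it reaches from about 400 to 825 mm from the base axis. Payload 7 kg.
Tool frame: the origin (TCP) lies where the fingers leave the gripper's body, on its centre line; the fingertips stand 73 mm ahead of it and the grasp point (between the pads) lies 54 mm ahead of it (arm.tips_ahead is the distance from the TCP to the fingertips, in mm); z points along the fingers, y is the direction in which the jaws open and shut (so a half turn about z gives the same grasp; the last joint's range is limited). The gripper opens to 85 mm and grips with 20 to 120 N. Pads are 22 mm wide; open, the fingers measure 114 mm over their backs; the gripper's body (76 mm by 85 mm) begins 54 mm behind the grasp point. The pads swing forward as they close: fully open they stand 13 mm farther back than shut.
Start: joints at [1.529, 0.359, 0.012, 0, -1.224, -0.288], TCP at [218.609, 638.597, 303.902] pointing down, gripper open.
Joint ranges: [-3.07, 3.07], [-1.43, 2.12], [-1.02, 1.25], [-3.03, 1.67], [-3.05, -0], [-3.03, 3.03]. Speed limits (rad/s): [2.39, 2.39, 3.01, 3.14, 3.14, 3.14].

### API

Orientations are given as a unit quaternion [w, x, y, z].
In Python, from rig import observe, eyes, ticket, arm gives the robot as it stands.
- The arm moves only by the shell command python3 -m jog 'ROWS' [FORCE]. ROWS is JSON, a list of rows, each a list of 5 numbers: the shift along the tool's x, y, z in mm, then the turn about the tool's z in rad, then the closure, from 0 (fully open) to 1 (shut). In form: [[dx, dy, dz, spin, fingers], ...]. A call has 1 to 10 rows; each row shifts and turns the pose as measured when the row begins, along the tool's axes as they then stand; what a row does not reach is not made up. A row lasts 1/8 s, in which the tool goes at most 62.5 mm and 10.7 degrees, less where a joint would pass 70% of its speed; a pose out of reach is approached as far as the arm can. A call is refused whole if a number of a shift passes 62.5 or a number of a turn 0.188, either way. A call with a gripper value outside its range is refused whole. The fingers move at their own pace and stop on an object; FORCE is the grip in N (left out, the last holds). Time passes only in rows, so rows that do not move let the fingers close. It gives the time, the measured TCP pose, the force and the opening at its end, in the units of the state.
- observe(): the state, without advancing time (a new reading comes with each control period).
- eyes.grab_frame(name): name is "scene" or "top" or "wrist"; returns a dict with "frame" (420x560x3 uint8, red, green, blue), "depth" (420x560 float32, mm along the optical axis (not along the pixel's ray), 0 where there is no reading), "camera_matrix" (3x3 intrinsics, pixels), "eye" and "attitude" of the camera in the world; the wrist camera has in their place "mount" (4x4, takes a point from camera to tool coordinates, whose origin is the TCP and whose axes are the flange's). Camera axes: x right, y down, z forward; pixel columns grow to the right and rows downward; lengths in mm; the calibration is good to about 2 mm. A picture is of the moment at which its call begins: read the wrist's pose just before it.
- ticket.close_job(): hands the job in, once; it reports no verdict.
The state is a dict: "t": time; "qpos": joint angles; "joint_vel": joint speeds; "joint_torque": joint torques, N m; "eef_pos": TCP position; "tcp_rot": TCP orientation; "contact_force": force on the tool from outside, world axes, zero at the start; "torque": the same for the moment, N m; "finger_gap": finger opening in mm.
Only numpy, scipy, OpenCV 4.12 (cv2) and the standard library are available. Lean on these libraries where they do the work, as an engineer would, in place of code of your own. Each camera call takes 0.05 s, during which the arm holds its last target.

## Working session

There is one attempt and no reset: what is moved stays moved. The work goes in short steps, Python scripts to look and compute and a shell command to move; the robot and the scene stay as the last step left them, time stands still between calls to the robot, and variables do not carry over. Pictures are saved under pics/ and viewed, and the job is handed in when it is done.

```bash
ls; mkdir -p pics; cat > h.py <<'E'
import numpy as np, cv2
from rig import observe, eyes, ticket, arm
from scipy.spatial.transform import Rotation as R
def Q(q): return R.from_quat([q[1],q[2],q[3],q[0]])
def st():
    s=observe(); print('t',s['t'],'tcp',np.round(s['eef_pos'],1),'rot',np.round(s['tcp_rot'],4),'F',np.round(s['contact_force'],1),'gap',s['finger_gap'],'q',np.round(s['qpos'],3)); return s
def snap(n,f):
    s=observe(); d=eyes.grab_frame(n); cv2.imwrite('pics/'+f+'.png',d['frame'][:,:,::-1]); d['s']=s
    np.savez('pics/'+f+'.npz',**{k:v for k,v in d.items() if k!='s'}); return d
def pose(d):
    if 'mount' in d:
        M=np.array(d['mount']); T=np.eye(4); T[:3,:3]=Q(d['s']['tcp_rot']).as_matrix(); T[:3,3]=d['s']['eef_pos']; return T@M
    a=np.array(d['attitude']); T=np.eye(4); T[:3,:3]=a if a.shape==(3,3) else Q(a).as_matrix(); T[:3,3]=d['eye']; return T
def cloud(d):
    K=np.array(d['camera_matrix']); z=d['depth']; v,u=np.mgrid[:z.shape[0],:z.shape[1]]
    P=np.stack([(u-K[0,2])/K[0,0]*z,(v-K[1,2])/K[1,1]*z,z],-1); T=pose(d); return P@T[:3,:3].T+T[:3,3]
E
python3 - <<'E'
from h import *
s=st(); print(Q(s['tcp_rot']).as_matrix().round(3), arm.tips_ahead)
for n in ['scene','top','wrist']:
    d=snap(n,n+'0'); print(n,pose(d).round(3).tolist(),np.array(d['camera_matrix']).round(1).tolist())
E
```

```text
pics
t 0.0 tcp [218.5 638.3 302.9] rot [ 9.000e-04  9.864e-01 -1.642e-01 -1.000e-04] F [-0.   0.1  0.3] gap 85.1347013103292 q [ 1.529  0.359  0.011 -0.    -1.224 -0.288]
[[ 0.946 -0.324 -0.   ]
 [-0.324 -0.946 -0.002]
 [ 0.     0.002 -1.   ]] 72.6
scene [[-0.45, 0.581, -0.678, 1393.181], [0.893, 0.31, -0.327, 448.34], [0.02, -0.752, -0.658, 883.961], [0.0, 0.0, 0.0, 1.0]] [[479.1, 0.0, 278.6], [0.0, 479.1, 204.7], [0.0, 0.0, 1.0]]
top [[0.023, -0.998, 0.063, 501.672], [-1.0, -0.022, 0.018, 41.536], [-0.016, -0.064, -0.998, 1227.86], [0.0, 0.0, 0.0, 1.0]] [[521.4, 0.0, 281.9], [0.0, 521.4, 209.0], [0.0, 0.0, 1.0]]
wrist [[-0.325, -0.906, -0.27, 286.848], [-0.946, 0.313, 0.091, 615.0], [0.002, 0.284, -0.959, 373.924], [0.0, 0.0, 0.0, 1.0]] [[344.4, 0.0, 279.9], [0.0, 344.4, 210.7], [0.0, 0.0, 1.0]]
```

View pics/scene0.png

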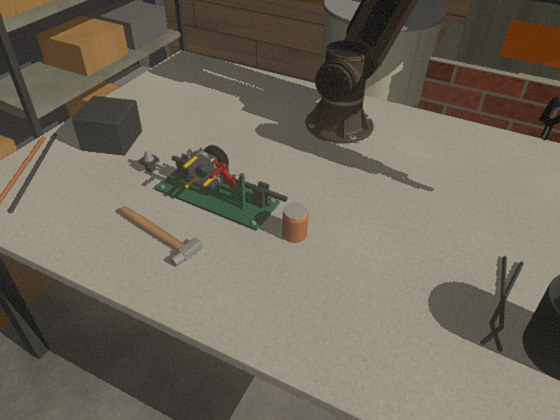

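View pics/top0.png

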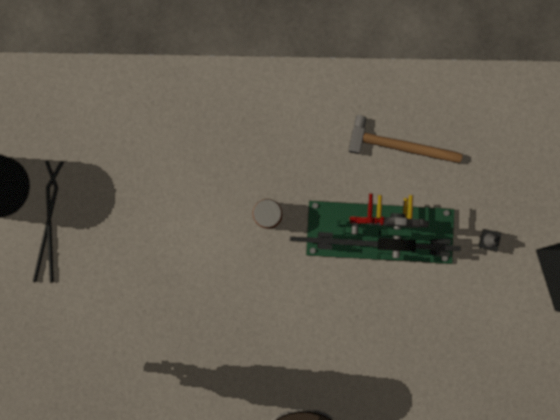

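View pics/wrist0.png

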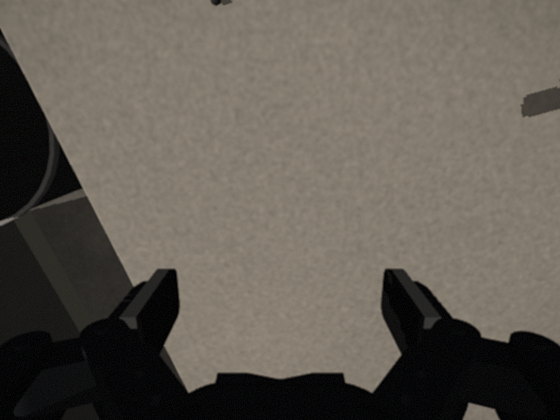

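The feeder in the top view spans about u 306-454, v 202-262. Its pegs point up, which is world +x, and the red pawl is on the left, at world +y. The tin is at (267,212), the hardy at (489,240) and the hammer at (405,143). Next I'll measure.

```bash
python3 - <<'E'
from h import *
for n in ['top','scene']:
    f=np.load(f'pics/{n}0.npz'); d={k:f[k] for k in f}
    C=cloud(d); im=d['frame']; hsv=cv2.cvtColor(im,cv2.COLOR_RGB2HSV); H,S,V=[hsv[...,i].astype(int) for i in range(3)]
    box=(C[...,1]<30)&(C[...,1]>-480)&(C[...,0]>330)&(C[...,0]<640)&(d['depth']>0)
    g=box&(H>55)&(H<95)&(S>90)&(C[...,2]<25)
    P=C[g]; 
    r=cv2.minAreaRect(P[:,:2].astype(np.float32)); print(n,'green',len(P),r,P[:,2].mean())
    y=box&(H>20)&(H<35)&(S>130)&(V>60)&(C[...,2]>60)
    rd=box&((H<6)|(H>174))&(S>150)&(C[...,2]>60)
    for nm,m in [('yel',y),('red',rd)]:
        k,lab,stt,cen=cv2.connectedComponentsWithStats(m.astype(np.uint8))
        for i in range(1,k):
            if stt[i,4]>5:
                p=C[lab==i]; print(nm,stt[i],p.mean(0).round(1),p.min(0).round(1),p.max(0).round(1))
E
python3 - <<'E'
import cv2
a=cv2.imread('pics/scene0.png')[130:250,100:320]; cv2.imwrite('pics/sc_crop.png',cv2.resize(a,None,fx=3.6,fy=3.6,interpolation=3))
a=cv2.imread('pics/top0.png')[180:280,290:470]; cv2.imwrite('pics/tp_crop.png',cv2.resize(a,None,fx=4.4,fy=4.4,interpolation=3))
E
```

```text
top green 3981 ((530.693603515625, -166.25839233398438), (334.9305114746094, 123.58733367919922), 88.00749969482422) 10.739792464151213
yel [376 195   6  23  84] [ 582.3 -146.1  105.3] [ 558.6 -150.9   99.3] [ 607.9 -140.3  135. ]
yel [404 195   8  24 145] [ 581.8 -205.   124.5] [ 556.3 -213.    69.1] [ 605.5 -194.2  164.3]
red [351 194  33  31 260] [ 560.7 -118.9  132. ] [ 545.3 -154.7   99.2] [606.1 -87.4 149.4]
scene green 138 ((539.6430053710938, -148.74441528320312), (312.3617858886719, 117.19176483154297), 89.16959381103516) 9.736404065935469
yel [183 156  14  12  60] [ 584.3 -203.4  139.7] [ 557.7 -224.1  108.3] [ 610. -199.  146.]
yel [184 177  14  12  43] [ 587.5 -207.3   72.1] [ 558.8 -213.    67. ] [ 609.1 -202.6   77. ]
yel [203 176  13  11  44] [ 592.2 -145.3  101.1] [ 557.5 -156.8   77.9] [ 612.6 -140.3  107.9]
red [213 159   8   7  26] [ 551.6 -141.1  139.2] [ 514.2 -163.7  107.8] [ 561.3 -131.5  147.4]
red [211 163  26  22 141] [ 565.3 -111.2  124. ] [ 500.6 -147.7   86.7] [611.8 -82.3 145.6]
```

View pics/sc_crop.png

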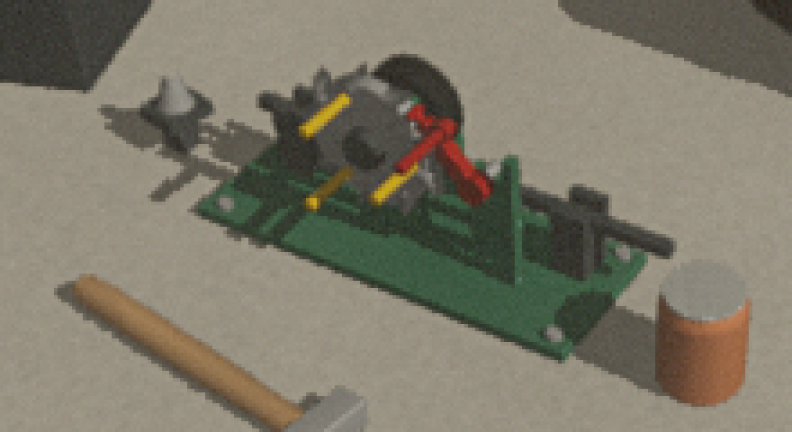

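View pics/tp_crop.png

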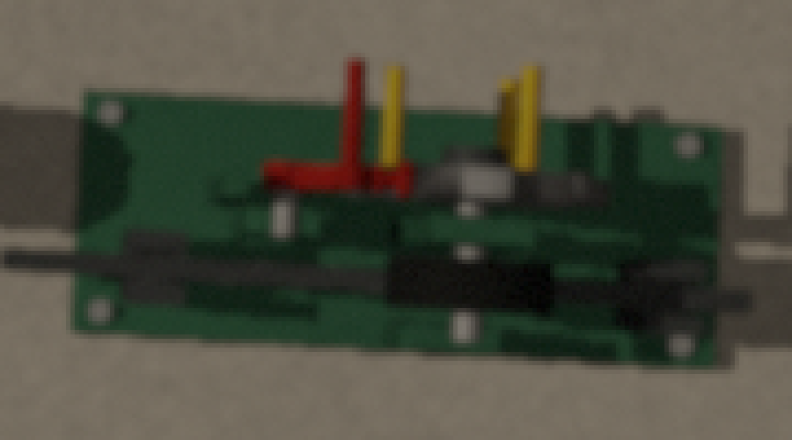

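The pegs put the axle near world (551,-185) with a yaw of about -2°. I'll square the tool up and move above the feeder for a close look.

```bash
python3 -m jog '[[0,0,0,-0.15,1],[0,0,0,-0.145,1],[27,52,0,0,1],[27,52,0,0,1],[27,52,0,0,1],[27,52,0,0,1],[27,52,0,0,1],[27,52,0,0,1]]'; python3 - <<'E'
from h import *
s=st(); print(Q(s['tcp_rot']).as_matrix().round(3)); st()
E
```

```text
t: 1.15
eef_pos: [374.5, 315.4, 300.6]
tcp_rot: [0.003, 1.0, -0.01, -0.001]
contact_force: [0.8, -0.6, 1.3]
finger_gap: -0.0
t 1.15 tcp [374.5 315.4 300.6] rot [ 3.300e-03  9.999e-01 -9.700e-03 -5.000e-04] F [ 0.8 -0.6  1.3] gap -0.006259696347441608 q [ 1.104  0.055 -0.388  0.002 -1.134  0.447]
[[ 1.    -0.019 -0.001]
 [-0.019 -1.    -0.007]
 [-0.001  0.007 -1.   ]]
t 1.15 tcp [374.5 315.4 300.6] rot [ 3.300e-03  9.999e-01 -9.700e-03 -5.000e-04] F [ 0.8 -0.6  1.3] gap -0.006259696347441608 q [ 1.104  0.055 -0.388  0.002 -1.134  0.447]
```

```bash
python3 -m jog '[[25,53,0,0.016,1],[25,53,0,0,1],[25,53,0,0,1],[25,53,0,0,1],[25,53,0,0,1],[25,53,0,0,1],[25,53,0,0,1],[25,53,0,0,1],[12,20,0,0,1],[0,0,0,0,1]]'; python3 - <<'E'
from h import *
d=snap('wrist','w1'); s=st(); print(Q(s['tcp_rot']).as_matrix().round(3))
E
```

```text
t: 2.4
eef_pos: [575.4, -155.2, 302.6]
tcp_rot: [0.002, 1.0, -0.02, -0.0]
contact_force: [-0.5, 0.1, 0.0]
finger_gap: -0.0
t 2.45 tcp [ 575.  -154.5  302.6] rot [ 2.300e-03  9.998e-01 -1.920e-02 -4.000e-04] F [0.1 0.8 0.2] gap 0.17084547621142734 q [ 0.068  0.23  -0.174  0.005 -1.168  1.462]
[[ 0.999 -0.038 -0.001]
 [-0.038 -0.999 -0.005]
 [-0.001  0.005 -1.   ]]
```

View pics/w1.png

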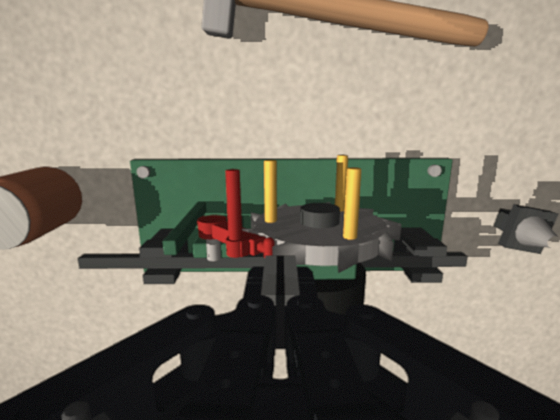

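The wrist view shows the red peg with its end at (233,172) and the upper yellow peg at (352,172). The second yellow peg is at (270,163) and the lower one at (342,158). The closed fingers are at about (280,280). Now to measure these.

```bash
cat >> h.py <<'E'
def analyse(d,verbose=1):
    """peg positions in feeder-ish frame: world points per blob, axis-centre from ends in pixels"""
    C=cloud(d); hsv=cv2.cvtColor(d['frame'],cv2.COLOR_RGB2HSV); H,S,V=[hsv[...,i].astype(int) for i in range(3)]
    ok=(d['depth']>0)&(C[...,2]>50)&(C[...,2]<200)&(C[...,0]>450)&(C[...,0]<640)&(C[...,1]<20)&(C[...,1]>-330)
    for nm,m in [('yel',ok&(H>18)&(H<36)&(S>120)&(V>60)),('red',ok&((H<6)|(H>174))&(S>140))]:
        k,lab,stt,cen=cv2.connectedComponentsWithStats(m.astype(np.uint8))
        for i in range(1,k):
            if stt[i,4]<40: continue
            p=C[lab==i]
            print(nm,stt[i],'xmax %.1f'%np.percentile(p[:,0],98))
            for lo in range(540,620,10):
                q=p[(p[:,0]>=lo)&(p[:,0]<lo+10)]
                if len(q)>8: print('   x',lo,'y %.1f..%.1f ztop %.1f n%d'%(np.percentile(q[:,1],5),np.percentile(q[:,1],95),np.percentile(q[:,2],90),len(q)))
E
python3 - <<'E'
from h import *
f=np.load('pics/w1.npz'); d={k:f[k] for k in f}; d['s']=observe(); analyse(d)
C=cloud(d); hsv=cv2.cvtColor(d['frame'],cv2.COLOR_RGB2HSV)
g=(hsv[...,0]>55)&(hsv[...,0]<95)&(hsv[...,1]>90)&(abs(C[...,2]-12)<6)
P=C[g]; print(len(P),cv2.minAreaRect(P[:,:2].astype(np.float32)),P[:,2].mean(), P.min(0),P.max(0))
E
```

```text
yel [ 335  155   26   85 1539] xmax 606.1
   x 550 y -214.5..-200.2 ztop 146.7 n84
   x 560 y -211.7..-200.3 ztop 146.8 n289
   x 570 y -211.5..-200.7 ztop 146.8 n296
   x 580 y -212.2..-201.2 ztop 146.8 n306
   x 590 y -212.9..-201.3 ztop 146.8 n322
   x 600 y -213.0..-201.7 ztop 146.7 n242
yel [264 160  13  63 766] xmax 608.4
   x 550 y -150.9..-141.1 ztop 107.9 n28
   x 560 y -151.8..-142.9 ztop 108.6 n144
   x 570 y -152.0..-142.8 ztop 108.5 n149
   x 580 y -151.9..-143.3 ztop 108.6 n148
   x 590 y -152.4..-143.7 ztop 108.5 n151
   x 600 y -152.8..-144.3 ztop 108.5 n146
red [ 197  170   77   88 2505] xmax 606.3
   x 540 y -142.9..-90.8 ztop 147.1 n226
   x 550 y -146.7..-91.4 ztop 148.4 n1141
   x 560 y -126.9..-88.6 ztop 145.0 n373
   x 570 y -127.2..-118.6 ztop 145.3 n187
   x 580 y -127.4..-119.1 ztop 145.2 n189
   x 590 y -127.7..-119.7 ztop 145.3 n192
   x 600 y -127.8..-120.1 ztop 145.5 n172
14154 ((531.735107421875, -165.9838409423828), (336.2467041015625, 127.6369400024414), 87.88346099853516) 12.918824911835202 [ 463.92231943 -335.5917821     9.68530094] [601.23445885   3.69181335  17.98745372]
```

Yaw is -2.1°. The red peg centre is at about y=-123, z=140, and the upper yellow peg is at about y=-206.5, z=141.5. I'll lower the closed fingertip between them to a tip z of about 127.

```bash
python3 -m jog '[[13,-7,0,0,1],[0,0,0,0,1],[0,0,30,0,1],[0,0,30,0,1],[0,0,20,0,1],[0,0,0,0,1]]'; python3 - <<'E'
from h import *
d=snap('wrist','w2'); s=st()
E
```

```text
t: 3.2
eef_pos: [589.0, -142.1, 222.4]
tcp_rot: [0.002, 1.0, -0.015, 0.001]
contact_force: [0.3, 0.8, 0.3]
finger_gap: 0.0
t 3.25 tcp [ 589.7 -142.3  223.5] rot [ 0.0021  0.9999 -0.0154  0.002 ] F [-0.1 -0.   0.1] gap 0.3554880536048104 q [ 0.087  0.308 -0.259  0.005 -1.001  1.45 ]
```

View pics/w2.png

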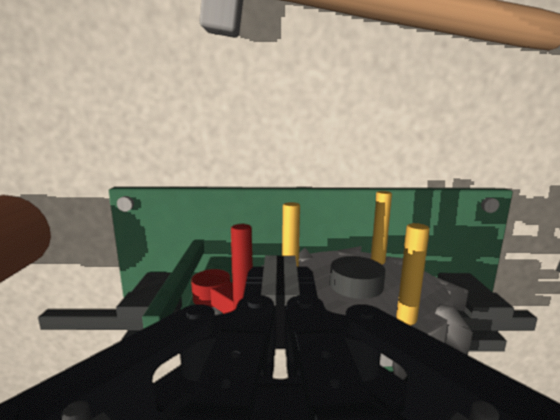

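The fingertip is just right of the red peg (241,228) and left of the hub. I'll shift 8 mm toward -y, then go down.

```bash
python3 -m jog '[[0,8,0,0,1],[0,0,0,0,1],[0,0,12,0,1],[0,0,10,0,1],[0,0,0,0,1]]'; python3 - <<'E'
from h import *
d=snap('wrist','w3'); s=st()
E
```

```text
t: 3.88
eef_pos: [590.6, -150.6, 203.1]
tcp_rot: [0.002, 1.0, -0.015, 0.004]
contact_force: [0.1, -0.4, 0.2]
finger_gap: 0.2
t 3.925 tcp [ 590.8 -150.6  203.5] rot [ 0.0021  0.9999 -0.015   0.0046] F [ 0.   1.2 -0.5] gap -0.20269783306920502 q [ 0.073  0.329 -0.279  0.006 -0.954  1.464]
```

View pics/w3.png

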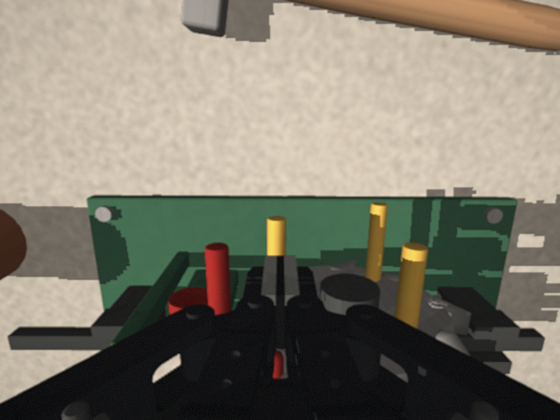

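Tip z is about 130 and the finger is clear. I'll go down 4 mm and push toward +y in small steps.

```bash
python3 -m jog '[[0,0,4,0,1],[0,-4,0,0,1],[0,-4,0,0,1],[0,-4,0,0,1],[0,-4,0,0,1],[0,-4,0,0,1]]'; python3 - <<'E'
from h import *
d=snap('wrist','w4'); s=st()
E
```

```text
t: 4.68
eef_pos: [591.9, -129.4, 199.9]
tcp_rot: [0.002, 1.0, -0.015, 0.005]
contact_force: [-0.4, 0.1, -0.8]
finger_gap: 0.2
t 4.725 tcp [ 592. -129.  200.] rot [ 0.0022  0.9999 -0.0148  0.0052] F [-0.  -0.1 -0.9] gap -0.2523059424866206 q [ 0.11   0.326 -0.293  0.007 -0.942  1.427]
```

View pics/w4.png

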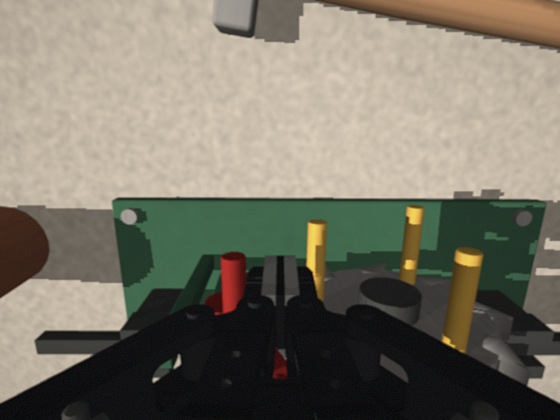

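```bash
python3 -m jog '[[0,-4,0,0,1],[0,-4,0,0,1],[0,-4,0,0,1],[0,-4,0,0,1],[0,-4,0,0,1]]'; python3 - <<'E'
from h import *
d=snap('wrist','w5'); s=st(); analyse(d)
E
```

```text
t: 5.35
eef_pos: [592.6, -107.7, 199.8]
tcp_rot: [0.002, 1.0, -0.015, 0.005]
contact_force: [0.3, -1.0, 0.4]
finger_gap: 0.4
t 5.4 tcp [ 592.6 -107.3  199.8] rot [ 0.0021  0.9999 -0.0148  0.0052] F [ 0.4  0.2 -0.4] gap 0.09365628784064534 q [ 0.148  0.321 -0.301  0.007 -0.939  1.389]
yel [ 433  205   28   79 1339] xmax 606.8
   x 550 y -213.4..-205.0 ztop 77.9 n17
   x 560 y -213.1..-204.7 ztop 78.1 n267
   x 570 y -213.3..-205.6 ztop 78.0 n269
   x 580 y -213.7..-206.0 ztop 77.8 n262
   x 590 y -214.1..-206.3 ztop 77.9 n285
   x 600 y -214.2..-206.7 ztop 77.9 n239
yel [ 345  220   24   89 1567] xmax 609.2
   x 560 y -151.5..-143.1 ztop 108.5 n201
   x 570 y -151.9..-143.6 ztop 108.5 n306
   x 580 y -152.5..-143.9 ztop 108.5 n328
   x 590 y -152.5..-144.5 ztop 108.6 n330
   x 600 y -152.8..-144.4 ztop 108.7 n401
yel [ 488  247   50  116 3121] xmax 607.1
   x 550 y -207.6..-200.4 ztop 146.8 n157
   x 560 y -207.6..-200.5 ztop 146.9 n533
   x 570 y -208.0..-200.8 ztop 147.0 n567
   x 580 y -208.4..-201.2 ztop 147.0 n601
   x 590 y -208.6..-201.6 ztop 146.9 n639
   x 600 y -209.6..-202.0 ztop 146.8 n624
red [ 221  253   25   62 1281] xmax 610.7
   x 580 y -88.9..-84.1 ztop 150.6 n51
   x 590 y -93.0..-84.9 ztop 151.0 n447
   x 600 y -94.3..-85.5 ztop 151.3 n625
   x 610 y -93.3..-86.5 ztop 150.2 n153
red [272 349  11  30 208] xmax 560.7
   x 550 y -107.3..-104.3 ztop 153.1 n142
   x 560 y -107.3..-104.4 ztop 154.9 n65
```

View pics/w5.png

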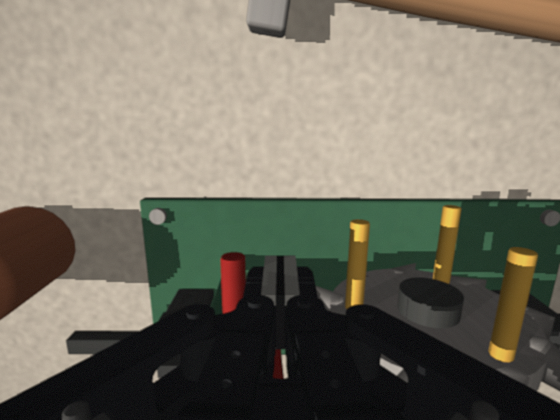

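The red peg is at y=-89, near the balance point, and the wheel has not moved. I'll continue about 14 mm.

```bash
python3 -m jog '[[0,-4,0,0,1],[0,-4,0,0,1],[0,-4,0,0,1],[0,-2,0,0,1],[0,0,0,0,1],[0,0,0,0,1]]'; python3 - <<'E'
from h import *
d=snap('wrist','w6'); s=st(); analyse(d)
E
```

```text
t: 6.15
eef_pos: [593.0, -92.1, 199.7]
tcp_rot: [0.002, 1.0, -0.015, 0.005]
contact_force: [-0.5, 1.1, 0.1]
finger_gap: -0.3
t 6.2 tcp [593.  -92.2 199.7] rot [ 0.0021  0.9999 -0.0147  0.0052] F [0.4 0.2 0. ] gap -0.14598751358663314 q [ 0.174  0.318 -0.306  0.007 -0.937  1.363]
yel [ 457  205   30   78 1350] xmax 606.8
   x 550 y -220.4..-205.4 ztop 77.0 n13
   x 560 y -212.7..-204.9 ztop 77.9 n267
   x 570 y -213.0..-205.4 ztop 77.8 n261
   x 580 y -213.3..-205.8 ztop 78.0 n271
   x 590 y -214.0..-206.2 ztop 78.0 n289
   x 600 y -214.3..-206.6 ztop 77.8 n249
yel [ 373  220   28   93 1733] xmax 609.1
   x 550 y -169.1..-147.5 ztop 107.9 n19
   x 560 y -151.6..-143.1 ztop 108.5 n299
   x 570 y -151.8..-143.5 ztop 108.4 n321
   x 580 y -152.2..-144.0 ztop 108.5 n334
   x 590 y -152.7..-144.4 ztop 108.4 n344
   x 600 y -152.9..-144.3 ztop 108.6 n416
yel [ 523  247   37  116 2617] xmax 606.8
   x 550 y -219.3..-200.4 ztop 146.7 n161
   x 560 y -207.4..-200.3 ztop 146.9 n564
   x 570 y -207.8..-200.8 ztop 146.8 n595
   x 580 y -206.2..-201.0 ztop 146.9 n537
   x 590 y -205.0..-201.4 ztop 146.3 n446
   x 600 y -206.0..-201.5 ztop 145.4 n314
red [ 215  245   25   71 1438] xmax 611.3
   x 580 y -73.6..-65.2 ztop 142.4 n283
   x 590 y -74.2..-66.1 ztop 142.4 n465
   x 600 y -74.8..-66.5 ztop 142.8 n522
   x 610 y -74.2..-67.2 ztop 141.9 n166
red [272 349  14  25 154] xmax 582.6
   x 550 y -92.7..-88.5 ztop 140.0 n145
```

View pics/w6.png

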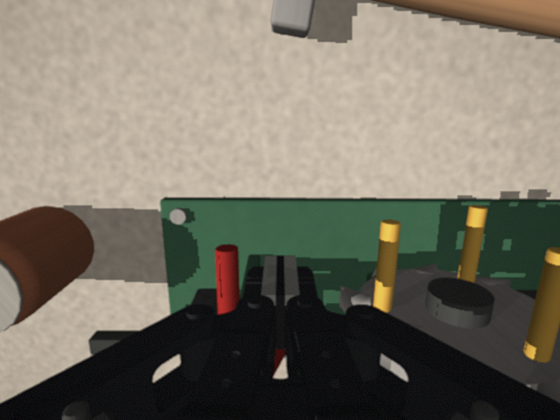

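The red peg is now at y=-69.5, z=136.5, which matches the rest position. Next I'll lift and cross over to the -y side of the upper yellow peg.

```bash
python3 -m jog '[[0,3,0,0,1],[0,0,-30,0,1],[0,0,-25,0,1],[0,35,0,0,1],[0,35,0,0,1],[0,35,0,0,1],[0,28,0,0,1],[0,0,0,0,1],[0,0,0,0,1]]'; python3 - <<'E'
from h import *
d=snap('wrist','w7'); s=st(); analyse(d)
E
```

```text
t: 7.32
eef_pos: [588.0, -233.5, 257.1]
tcp_rot: [0.002, 1.0, -0.015, 0.005]
contact_force: [0.2, 0.2, 0.5]
finger_gap: 0.1
t 7.375 tcp [ 588.  -233.3  257.1] rot [ 0.0023  0.9999 -0.0147  0.0051] F [ 0.3 -0.4  0. ] gap -0.18296154356789784 q [-0.068  0.317 -0.162  0.005 -1.082  1.607]
yel [243 185  14  65 799] xmax 607.0
   x 550 y -214.4..-206.1 ztop 77.7 n42
   x 560 y -214.7..-206.2 ztop 78.0 n150
   x 570 y -214.9..-206.3 ztop 77.8 n153
   x 580 y -215.1..-206.9 ztop 78.1 n151
   x 590 y -215.6..-206.5 ztop 77.8 n164
   x 600 y -215.9..-207.1 ztop 77.7 n139
yel [ 146  194   21   72 1053] xmax 609.2
   x 550 y -151.8..-141.6 ztop 108.0 n14
   x 560 y -152.6..-144.7 ztop 108.5 n196
   x 570 y -153.1..-145.1 ztop 108.5 n195
   x 580 y -153.4..-145.4 ztop 108.5 n206
   x 590 y -153.8..-145.8 ztop 108.4 n216
   x 600 y -154.1..-146.1 ztop 108.4 n226
yel [ 223  209   20   85 1459] xmax 607.1
   x 550 y -209.8..-198.5 ztop 146.9 n84
   x 560 y -210.0..-200.5 ztop 147.0 n267
   x 570 y -210.6..-201.7 ztop 147.0 n277
   x 580 y -210.9..-202.0 ztop 147.1 n290
   x 590 y -211.3..-202.6 ztop 147.0 n283
   x 600 y -211.5..-203.0 ztop 146.8 n258
red [   0  208  114  112 4263] xmax 603.4
   x 540 y -109.2..-87.1 ztop 138.9 n161
   x 550 y -108.3..-77.9 ztop 155.5 n1734
   x 560 y -104.2..-69.1 ztop 148.4 n1551
   x 570 y -74.2..-68.4 ztop 142.3 n271
   x 580 y -74.8..-70.9 ztop 142.0 n228
   x 590 y -75.2..-72.1 ztop 141.2 n177
   x 600 y -75.6..-73.6 ztop 139.8 n121
   x 610 y -75.9..-73.4 ztop 138.8 n14
```

View pics/w7.png

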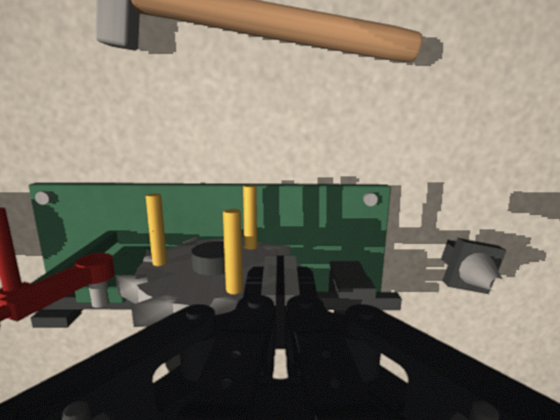

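The pawl lies back on its rest, and the finger is right of the upper yellow peg (232,250). I'll lower it and start pushing.

```bash
python3 -m jog '[[0,0,25,0,1],[0,0,25,0,1],[0,0,5,0,1],[0,-4,0,0,1],[0,-4,0,0,1],[0,-4,0,0,1],[0,-4,0,0,1],[0,0,0,0,1]]'; python3 - <<'E'
from h import *
d=snap('wrist','w8'); s=st(); analyse(d)
E
```

```text
t: 8.38
eef_pos: [590.8, -215.5, 207.8]
tcp_rot: [0.005, 1.0, -0.012, 0.008]
contact_force: [-0.5, -0.2, 0.0]
finger_gap: 0.1
t 8.425 tcp [ 591.  -215.6  207.8] rot [ 0.0046  0.9999 -0.012   0.0084] F [0.1 0.4 0.1] gap -0.24629942997319948 q [-0.035  0.35  -0.238  0.011 -0.966  1.576]
yel [275 208  16  49 750] xmax 606.8
   x 570 y -222.1..-213.4 ztop 83.4 n27
   x 580 y -222.8..-213.7 ztop 84.1 n243
   x 590 y -222.9..-213.9 ztop 84.1 n250
   x 600 y -222.6..-214.4 ztop 84.6 n230
yel [ 154  214   24   86 1510] xmax 609.2
   x 550 y -153.6..-138.7 ztop 98.5 n31
   x 560 y -154.3..-146.0 ztop 99.2 n260
   x 570 y -154.8..-146.3 ztop 99.2 n291
   x 580 y -155.2..-147.0 ztop 99.1 n289
   x 590 y -155.4..-147.2 ztop 99.2 n305
   x 600 y -155.8..-147.7 ztop 99.2 n334
yel [ 225  248   24   65 1225] xmax 607.8
   x 560 y -188.1..-183.3 ztop 121.6 n14
   x 580 y -199.1..-193.1 ztop 150.0 n196
   x 590 y -202.4..-193.7 ztop 150.7 n466
   x 600 y -202.6..-194.2 ztop 150.1 n538
red [   0  288  106   87 3901] xmax 561.7
   x 540 y -109.2..-87.9 ztop 135.3 n252
   x 550 y -108.9..-87.1 ztop 141.5 n1984
   x 560 y -106.1..-82.2 ztop 134.9 n1657
```

View pics/w8.png

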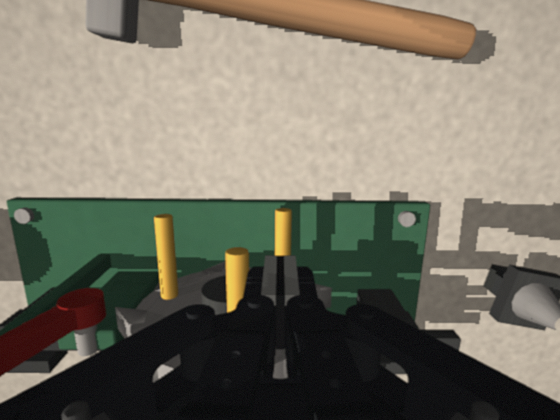

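```bash
python3 -m jog '[[0,0,4,0,1],[0,-4,0,0,1],[0,-4,0,0,1],[0,-3,0,0,1],[0,0,0,0,1]]'; python3 - <<'E'
from h import *
d=snap('wrist','w9'); s=st(); analyse(d)
E
```

```text
t: 9.05
eef_pos: [592.3, -205.5, 205.2]
tcp_rot: [0.006, 1.0, -0.012, 0.01]
contact_force: [-0.6, -1.7, 0.9]
finger_gap: 0.3
t 9.1 tcp [ 592.3 -205.5  205.1] rot [ 0.0058  0.9999 -0.0118  0.0099] F [-0.9 -2.4  2.4] gap -0.05270082311074825 q [-0.017  0.348 -0.25   0.014 -0.953  1.557]
yel [ 183  214   21   83 1369] xmax 609.0
   x 550 y -157.9..-145.4 ztop 89.2 n29
   x 560 y -158.7..-150.2 ztop 89.9 n238
   x 570 y -158.9..-150.6 ztop 90.0 n261
   x 580 y -159.4..-150.7 ztop 90.0 n265
   x 590 y -159.7..-151.4 ztop 89.9 n276
   x 600 y -159.9..-151.9 ztop 89.8 n300
yel [300 216  19  69 917] xmax 606.6
   x 560 y -227.4..-226.6 ztop 90.9 n12
   x 570 y -227.9..-219.5 ztop 92.2 n114
   x 580 y -227.9..-219.2 ztop 92.4 n265
   x 590 y -228.4..-219.8 ztop 92.4 n270
   x 600 y -228.6..-218.6 ztop 92.8 n249
yel [ 223  254   25   60 1176] xmax 608.2
   x 580 y -187.5..-182.7 ztop 150.9 n106
   x 590 y -191.1..-183.3 ztop 151.1 n436
   x 600 y -192.6..-183.9 ztop 151.5 n621
red [   0  293  120  101 4764] xmax 561.8
   x 540 y -109.0..-86.2 ztop 139.5 n266
   x 550 y -108.6..-84.6 ztop 148.2 n2325
   x 560 y -105.3..-76.5 ztop 141.5 n2164
```

Wheel has turned about 0.48 rad by peg geometry. My target is about 0.675, so another 7.7 mm or so.

```bash
python3 -m jog '[[0,-3,1,0,1],[0,-3,1,0,1],[0,-2,0,0,1],[0,0,0,0,1],[0,0,0,0,1]]'; python3 - <<'E'
from h import *
d=snap('wrist','w10'); s=st(); analyse(d)
E
```

```text
t: 9.72
eef_pos: [592.8, -196.9, 202.7]
tcp_rot: [0.006, 1.0, -0.012, 0.01]
contact_force: [1.1, -2.7, 2.6]
finger_gap: 0.0
t 9.775 tcp [ 592.8 -196.9  202.7] rot [ 0.0058  0.9999 -0.0117  0.0099] F [ 0.7 -2.1  2.1] gap 0.01765002608329489 q [-0.003  0.347 -0.258  0.014 -0.946  1.542]
yel [ 208  212   40  102 2299] xmax 608.6
   x 550 y -165.6..-153.8 ztop 100.7 n28
   x 560 y -162.4..-155.1 ztop 83.2 n183
   x 570 y -162.5..-155.7 ztop 83.3 n186
   x 580 y -177.7..-156.2 ztop 148.8 n318
   x 590 y -182.0..-157.5 ztop 149.7 n667
   x 600 y -183.8..-158.5 ztop 149.8 n917
yel [ 322  221   21   88 1500] xmax 606.4
   x 550 y -231.8..-222.7 ztop 100.3 n82
   x 560 y -230.2..-221.8 ztop 100.4 n264
   x 570 y -230.6..-222.1 ztop 100.4 n283
   x 580 y -230.9..-222.4 ztop 100.3 n298
   x 590 y -231.3..-222.8 ztop 100.4 n304
   x 600 y -231.7..-223.2 ztop 100.3 n269
red [   0  282  132  120 6004] xmax 581.3
   x 540 y -109.1..-88.5 ztop 135.6 n243
   x 550 y -108.4..-82.5 ztop 152.5 n2558
   x 560 y -104.4..-72.6 ztop 146.4 n2841
   x 570 y -74.6..-72.5 ztop 140.3 n209
   x 580 y -74.9..-73.3 ztop 139.0 n121
   x 590 y -75.1..-73.6 ztop 137.7 n24
```

View pics/w10.png

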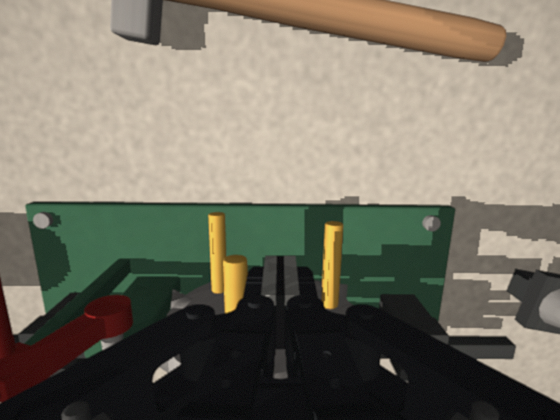

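By both other pegs the wheel is about 0.69 rad from its start, so roughly 0.53-0.65 absolute. That is inside the drop window. I'll back off and cross to the +y side of the red peg.

```bash
python3 -m jog '[[0,6,0,0,1],[0,3,0,0,1],[0,0,-30,0,1],[0,0,-25,0,1],[0,-40,0,0,1],[0,-40,0,0,1],[0,-40,0,0,1],[0,-38,0,0,1],[0,0,0,0,1],[0,0,0,0,1]]'; python3 - <<'E'
from h import *
d=snap('wrist','w11'); s=st(); analyse(d); print(Q(s['tcp_rot']).as_matrix().round(3))
E
```

```text
t: 11.02
eef_pos: [594.0, -43.7, 255.0]
tcp_rot: [0.004, 1.0, -0.014, 0.007]
contact_force: [-0.4, -0.5, 0.3]
finger_gap: -0.2
t 11.075 tcp [594.1 -43.9 255. ] rot [ 0.0035  0.9999 -0.0138  0.0074] F [-0.7  0.7  0.9] gap -0.1788326284455818 q [ 0.26   0.258 -0.253  0.012 -1.047  1.277]
yel [421 188  22  67 926] xmax 608.5
   x 550 y -174.6..-154.4 ztop 82.8 n30
   x 560 y -162.5..-154.4 ztop 83.0 n176
   x 570 y -162.7..-154.7 ztop 83.2 n171
   x 580 y -163.3..-155.2 ztop 83.0 n178
   x 590 y -163.4..-155.4 ztop 83.2 n184
   x 600 y -163.7..-155.8 ztop 83.0 n187
yel [ 497  194   55  106 2796] xmax 607.7
   x 550 y -228.3..-173.1 ztop 148.9 n141
   x 560 y -227.8..-172.8 ztop 149.5 n493
   x 570 y -228.0..-173.3 ztop 149.7 n508
   x 580 y -228.5..-173.6 ztop 149.5 n522
   x 590 y -228.7..-174.0 ztop 149.5 n599
   x 600 y -228.5..-174.4 ztop 149.5 n533
red [ 313  211   58  104 3062] xmax 609.8
   x 540 y -107.4..-100.4 ztop 108.3 n38
   x 550 y -105.6..-69.7 ztop 153.9 n452
   x 560 y -103.3..-67.2 ztop 151.3 n1449
   x 570 y -73.1..-64.3 ztop 142.6 n258
   x 580 y -73.3..-64.8 ztop 142.6 n271
   x 590 y -73.5..-65.1 ztop 142.4 n267
   x 600 y -73.8..-65.9 ztop 142.6 n271
   x 610 y -73.5..-66.5 ztop 142.1 n55
[[ 1.    -0.028  0.015]
 [-0.028 -1.    -0.007]
 [ 0.015  0.007 -1.   ]]
```

View pics/w11.png

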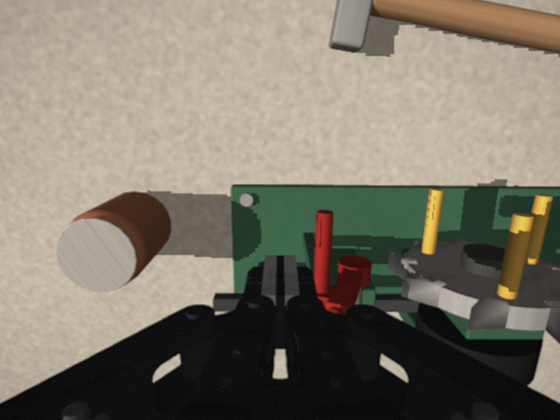

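The wheel stayed put (upper peg y≈-178), and the finger is on the +y side of the red peg. I'll lower it and push toward -y.

```bash
python3 -m jog '[[0,0,25,0,1],[0,0,25,0,1],[0,0,6,0,1],[0,0,0,0,1],[0,4,0,0,1],[0,4,0,0,1],[0,4,0,0,1],[0,4,0,0,1],[0,4,0,0,1],[0,0,0,0,1]]'; python3 - <<'E'
from h import *
d=snap('wrist','w12'); s=st(); analyse(d)
E
```

```text
t: 12.32
eef_pos: [595.7, -69.7, 201.6]
tcp_rot: [0.003, 1.0, -0.016, 0.01]
contact_force: [0.3, 0.3, -0.3]
finger_gap: -0.2
t 12.375 tcp [595.7 -69.6 201.6] rot [ 0.0031  0.9998 -0.0162  0.0101] F [0.3 0.1 0. ] gap 0.15155468911900366 q [ 0.215  0.311 -0.314  0.013 -0.927  1.316]
yel [ 415  211   26   82 1372] xmax 608.6
   x 550 y -171.7..-154.6 ztop 82.8 n36
   x 560 y -162.7..-154.4 ztop 83.1 n245
   x 570 y -162.6..-154.8 ztop 83.1 n263
   x 580 y -163.2..-155.3 ztop 83.1 n265
   x 590 y -163.6..-155.6 ztop 83.0 n268
   x 600 y -163.7..-155.9 ztop 82.9 n295
yel [ 512  219   48  149 3536] xmax 608.1
   x 550 y -227.6..-172.9 ztop 149.5 n139
   x 560 y -225.8..-172.7 ztop 149.7 n628
   x 570 y -180.6..-173.0 ztop 149.7 n600
   x 580 y -222.4..-173.5 ztop 149.8 n664
   x 590 y -223.1..-173.9 ztop 149.7 n773
   x 600 y -222.7..-174.2 ztop 149.7 n732
red [ 314  257   37   58 1289] xmax 610.6
   x 560 y -108.1..-101.6 ztop 104.9 n157
   x 580 y -93.1..-90.7 ztop 149.3 n17
   x 590 y -93.0..-85.4 ztop 150.9 n393
   x 600 y -93.1..-84.8 ztop 151.1 n591
   x 610 y -92.7..-85.8 ztop 150.1 n129
```

View pics/w12.png

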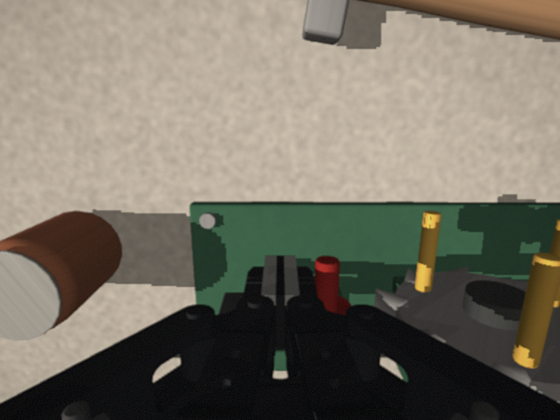

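The red peg is at balance (y=-89). I'll push a little further and let the pawl drop.

```bash
python3 -m jog '[[0,4,0,0,1],[0,4,0,0,1],[0,3,0,0,1],[0,0,0,0,1],[0,0,0,0,1],[0,0,0,0,1]]'; python3 - <<'E'
from h import *
d=snap('wrist','w13'); s=st(); analyse(d)
E
```

```text
t: 13.12
eef_pos: [595.3, -81.2, 201.5]
tcp_rot: [0.003, 1.0, -0.016, 0.01]
contact_force: [-0.7, -0.2, 0.4]
finger_gap: 0.1
t 13.175 tcp [595.3 -81.2 201.4] rot [ 0.0032  0.9998 -0.0161  0.0099] F [-0.7  0.1 -0.5] gap -0.25835098077371405 q [ 0.195  0.313 -0.311  0.013 -0.928  1.336]
yel [ 396  211   25   81 1341] xmax 608.7
   x 550 y -171.0..-154.5 ztop 82.6 n35
   x 560 y -162.6..-154.4 ztop 83.2 n245
   x 570 y -163.0..-154.8 ztop 83.1 n255
   x 580 y -163.4..-155.2 ztop 83.1 n253
   x 590 y -163.7..-155.6 ztop 83.2 n265
   x 600 y -163.9..-155.9 ztop 83.1 n288
yel [ 487  219   72  150 4737] xmax 608.0
   x 550 y -227.5..-173.0 ztop 149.0 n191
   x 560 y -227.5..-172.8 ztop 149.7 n787
   x 570 y -227.7..-173.2 ztop 149.6 n810
   x 580 y -228.1..-173.6 ztop 149.7 n920
   x 590 y -228.1..-174.0 ztop 149.6 n1004
   x 600 y -228.7..-174.4 ztop 149.5 n1025
red [ 367  252   27   62 1275] xmax 609.3
   x 580 y -127.6..-119.3 ztop 145.1 n185
   x 590 y -127.6..-119.6 ztop 145.3 n488
   x 600 y -127.8..-119.8 ztop 145.2 n602
red [318 296  20  18 103] xmax 602.5
   x 550 y -112.1..-107.9 ztop 103.8 n13
   x 560 y -109.3..-104.4 ztop 101.7 n82
red [380 354  28  28 358] xmax 602.0
   x 540 y -137.6..-135.0 ztop 144.7 n9
   x 550 y -135.8..-125.8 ztop 145.5 n269
   x 560 y -127.1..-124.9 ztop 145.0 n19
   x 580 y -118.5..-114.1 ztop 186.2 n29
   x 600 y -114.0..-110.0 ztop 199.1 n24
```

View pics/w13.png

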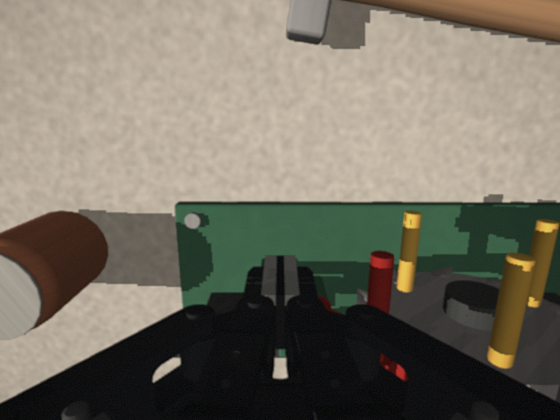

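The pawl dropped. The red peg is at y≈-123.6 with its top at z=145.2, the same as the start, when it was fully in a notch. I'll retract straight up and check.

```bash
python3 -m jog '[[0,0,-30,0,1],[0,0,-30,0,1],[0,0,-40,0,1],[0,30,0,0,1],[0,30,0,0,1],[0,0,0,0,1],[0,0,0,0,1]]'; python3 - <<'E'
from h import *
d=snap('wrist','w14'); s=st(); analyse(d); snap('top','top2'); 
a=np.load('pics/top0.npz')['frame'].astype(int); b=np.load('pics/top2.npz')['frame'].astype(int)
for n,(x0,x1,y0,y1) in dict(tin=(250,285,195,230),hardy=(475,505,225,255),hammer=(345,470,110,168)).items(): print(n,abs(a-b)[y0:y1,x0:x1].mean().round(2))
E
```

```text
t: 14.05
eef_pos: [591.3, -140.8, 305.2]
tcp_rot: [0.003, 1.0, -0.015, 0.01]
contact_force: [-0.6, 0.1, 0.1]
finger_gap: -0.2
t 14.1 tcp [ 591.4 -140.7  305.2] rot [ 0.0034  0.9998 -0.015   0.0099] F [ 0.5  0.2 -0.2] gap -0.2943502849868379 q [ 0.092  0.238 -0.159  0.01  -1.155  1.445]
yel [294 178  12  57 601] xmax 608.3
   x 550 y -163.8..-154.3 ztop 83.3 n17
   x 560 y -163.3..-154.4 ztop 83.1 n114
   x 570 y -163.5..-155.3 ztop 83.1 n114
   x 580 y -164.6..-155.6 ztop 83.3 n121
   x 590 y -164.6..-155.8 ztop 83.3 n119
   x 600 y -164.7..-156.1 ztop 83.2 n116
yel [373 182  16  60 687] xmax 606.0
   x 550 y -229.9..-221.8 ztop 101.0 n46
   x 560 y -229.8..-221.7 ztop 100.4 n126
   x 570 y -230.0..-221.9 ztop 100.6 n137
   x 580 y -230.6..-222.3 ztop 100.6 n131
   x 590 y -230.7..-222.6 ztop 100.5 n144
   x 600 y -230.8..-222.9 ztop 100.7 n103
yel [324 195  17  70 986] xmax 607.9
   x 550 y -182.9..-173.3 ztop 149.9 n37
   x 560 y -187.8..-173.1 ztop 149.9 n194
   x 570 y -182.0..-173.5 ztop 149.9 n184
   x 580 y -182.5..-173.7 ztop 149.8 n193
   x 590 y -183.0..-174.3 ztop 150.0 n195
   x 600 y -183.0..-174.6 ztop 149.9 n183
red [ 216  195   51   75 1708] xmax 607.8
   x 540 y -112.3..-88.4 ztop 120.3 n68
   x 550 y -127.0..-89.4 ztop 144.9 n553
   x 560 y -126.8..-90.6 ztop 144.9 n393
   x 570 y -127.6..-119.1 ztop 145.3 n170
   x 580 y -128.0..-119.6 ztop 145.2 n176
   x 590 y -128.4..-120.2 ztop 145.3 n173
   x 600 y -128.6..-120.8 ztop 145.3 n173
tin 39.38
hardy 19.4
hammer 37.77
```

View pics/w14.png

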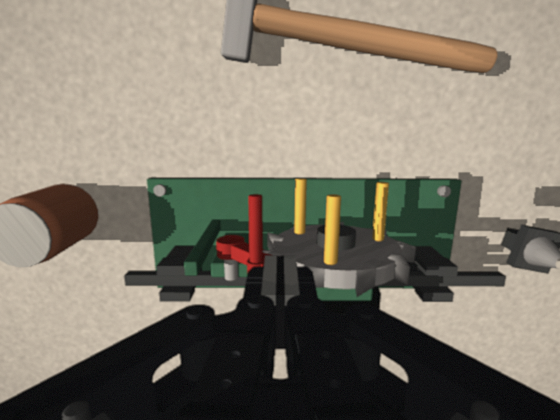

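```bash
python3 -c "
from rig import ticket; print(ticket.close_job())"
```

```text
the job is handed in; nothing more can be done
None
```

I tipped the red pawl onto its rest with the closed fingertip and pushed the upper yellow peg to turn the wheel back one notch. I then tipped the pawl back, it dropped into the next notch, and I handed the job in at about 14 s.

**Last checks, from the final wrist picture:**
- **Pawl:** its peg is at y ≈ -124 with the top at z = 145.3. That matches where it stood at the start, so the pawl is fully down.
- **Wheel:** it turned about 0.69 rad by both side pegs. Since it started between -0.17 and -0.05, it should now stand at about 0.52–0.64, inside the 0.40–0.76 range. The pegs did not move between the push and the end. I worked the bar's position out only from its gearing to the wheel: about 21–26 mm back.
- **Forces and clearance:** readings were about 4 N at most each time I looked, including while pushing. The finger is about 90 mm above the feeder and touches nothing.

**One check was no use:** comparing the overhead pictures from before and after showed large differences around the tin, hardy and hammer. I think the arm and its shadow in the second picture caused this, but I did not confirm it. The last wrist picture shows all three where they should be and upright; the arm stayed above or away from them throughout.

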